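# Zero the balance under the thread spool

## Task

Zero the balance that the thread spool stands on: with the fingertips, lightly press its long bar key fully down, then let it come up and withdraw. Press no other key on either balance, do not touch the balance with the brass weight, and leave the balances, the spool, the weight and everything else standing where they are; nothing is picked up.

Things in the scene. Friction and masses are not known exactly. Their poses are not given: they have to be found in the camera images.
- balance_a: Balance to be zeroed, the thread spool on its pan: white, loose on rubber feet, 1.3 kg, 145 mm deep (own x) x 130 mm wide (own y), flat top 34 mm above the worktop. Origin: centre of underside; own -x is the front with the three black keys, +y its left side, yaw up to 0.3 rad either way. Round steel pan, 90 mm across, at own x = +22 mm, top 44 mm up.
- balance_b: The other balance, identical in size, keys and frame to balance_a, with the brass weight on its pan. The two balances may have changed places: one stands left, one right on the worktop. Room: a tall fixed cabinet stands left of the worktop (y above 0.37 m, x above 0.36 m); keep the arm clear of it, and of the printer behind the right-hand place (x above 0.62 m, 0.27 m high).
- tare_a_top (a point): Centre of the top of the long bar key (15 x 42 mm) of balance_a, 40 mm above the worktop and 6 mm proud of the housing when up, at own x = -56, y = +30 mm of balance_a, long along own y; its axes are those of balance_a.
- tare_a (a joint): The long bar key of balance_a, which zeroes it. Key travel in m: 0 = up, 0.004 = fully down; the key springs back by itself (about 1.6 N to start it, 4 N fully down).
- mode_a (a joint): The inner small round key of balance_a (13 mm across, at own x = -56, y = -22 mm). Key travel in m: 0 = up, 0.004 = fully down; the key springs back by itself (about 1.6 N to start it, 4 N fully down).
- power_a (a joint): The outer small round key of balance_a (13 mm across, at own x = -56, y = -50 mm). Key travel in m: 0 = up, 0.004 = fully down; the key springs back by itself (about 1.6 N to start it, 4 N fully down).
- tare_b (a joint): The long bar key of balance_b. Key travel in m: 0 = up, 0.004 = fully down; the key springs back by itself (about 1.6 N to start it, 4 N fully down).
- mode_b (a joint): The inner small round key of balance_b. Key travel in m: 0 = up, 0.004 = fully down; the key springs back by itself (about 1.6 N to start it, 4 N fully down).
- power_b (a joint): The outer small round key of balance_b. Key travel in m: 0 = up, 0.004 = fully down; the key springs back by itself (about 1.6 N to start it, 4 N fully down).
- spool: Thread spool with flat round flanges, 46 mm across, 42 mm high, standing on the pan of balance_a (its top about 86 mm above the worktop), loose. Origin: centre of its underside, z up.
- brass_weight: Brass knob weight, 24 mm across, 30 mm high, standing on the pan of balance_b, loose. Origin: centre of its underside, z up.
- tweezers: Steel tweezers, 124 mm long, 15 mm wide, 8 mm high, lying on the worktop between the balances, pointing roughly away from the robot. Origin: centre of the underside.
- pick_glass: Folding pick glass (thread-counting magnifier), 38 x 36 x 40 mm, standing open near the right front corner of the worktop. Origin: centre of its underside.
- weight_case: Small closed wooden case for weights, 67 x 130 x 46 mm, at the back left of the worktop before the monitor. Origin: centre of its underside.
Mind the look-alikes: they are no part of the job. Leave any blue look-alike of the spool alone.

How it is judged:
By the outcome, as a careful person would: the job done as asked, in the order asked, and still so for the second after the job is handed in, with the robot touching nothing.
It also fails if it takes over 35 s, if anything falls off the work surface, if the arm or the gripper's body presses on something with over 40 N, if the wrist force passes 120 N, or if a joint passes its speed limit or range.

## Robot

A 6-joint arm with a two-finger parallel gripper is mounted at the origin on a cart in front of the work surface, level with it; the furniture and walls round the work are solid. World frame = base frame: x ahead of the robot, y to its left, z up, the work surface at z = 0. Lengths are in m, angles in degrees, forces in N, time in s.
With the tool pointing down it reaches from about 0.4 to 0.825 m from the base axis. Payload 7 kg.
Tool frame: the origin (TCP) lies at the very end of the fingers, on their centre line; the grasp point (between the pads) lies 19 mm behind it; z points along the fingers, x is the direction in which the jaws open and shut, and the axes are right-handed (so a half turn about z gives the same grasp; the last joint's range is limited). The gripper opens to 88 mm and grips with 3 to 60 N. Pads are 19 mm wide; open, the fingers measure 130 mm over their backs; the gripper's body (78 mm by 193 mm) begins 47 mm behind the grasp point.
Start: joints at [-49.383, 20.546, 0.682, 0, -70.136, -16.507], TCP at [0.276, -0.616, 0.227] pointing down, gripper open.
Joint ranges: [-176.03, 176.03], [-82.01, 121.73], [-58.28, 71.71], [-173.87, 95.51], [-174.79, -0.11], [-173.66, 173.66]. Speed limits (degrees/s): [136.94, 136.94, 172.46, 180, 180, 180].

## Interface

Orientations are given as [roll, pitch, yaw] about the fixed x, y, z axes, in that order (R = Rz(yaw) Ry(pitch) Rx(roll)).
In Python, from plant import get_state, optics, order, finder gives the robot as it stands.
- The arm moves only by the shell command python3 -m crank 'ROWS' [FORCE]. ROWS is JSON, a list of rows, each an object of numbers: "dx", "dy", "dz": the shift along the tool's x, y, z in mm; "wx", "wy", "wz": the turn, a rotation vector about the tool's x, y, z in degrees; "hand": the opening in per cent of the stroke, from 0 (shut) to 100 (fully open). A call has 1 to 10 rows; each row shifts and turns the commanded pose from where the row before left it, along the tool's axes as they then stand; what a row does not reach is not made up. A row lasts 1/8 s, in which the tool goes at most 62.5 mm and 10.7 degrees, less where a joint would pass 70% of its speed; a pose out of reach is approached as far as the arm can. A call is refused whole if a number of a shift passes 62.5 or a number of a turn 10.7, either way. A call with a gripper value outside its range is refused whole. The fingers move at their own pace and stop on an object; FORCE is the grip in N (left out, the last holds). Time passes only in rows, so rows that do not move let the fingers close. It gives the time, the measured TCP pose, the force and the opening at its end, in the units of the state.
- get_state(): the state, without advancing time (a new reading comes with each control period).
- optics.capture(name): name is "scene" or "top"; returns the picture (420x560x3 uint8, blue, green, red); there is no depth.
- optics.calibration(name): a dict with "intrinsics" (3x3 intrinsics, pixels), "k1" (the pictures are not rectified: a ray, as slopes to the right and down, at radius r is drawn at 1 + k1 r^2 times it, then the intrinsics apply), "R" (3x3) and "t" (3): a world point X has camera coordinates R X + t. Camera axes: x right, y down, z forward; pixel columns grow to the right and rows downward; lengths in m; the calibration is good to about 2 mm. A picture is of the moment at which its call begins. calibration takes no time and is no camera call.
- order.close_job(): hands the job in, once; it reports no verdict.
Trained networks look in the newest picture that a camera, given by its name, has taken for a name from the list of things; names that differ only in an ending like _2 or _b are one class to them, and where a whole thing is asked for, a point or a joint stands for the part that bears it (a point fixed in the world has none). Each returns a list of dicts, best first, with "conf" (0 to 1); they miss things now and then, are a little off and sometimes report something else, mostly with a low value. They report only what shows in the picture. A call takes as long as a camera call. They do not tell look-alikes from the thing itself.
- finder.masks_of(thing, camera): "mask" (420x560 bool, what is visible of it) and "rect" ([centre column, centre row, width, height] in pixels, round what is visible of it).
- finder.place_of(thing, camera): "centre" ([column, row] in pixels: a listed point, or the origin of a listed thing).
The state is a dict: "time_s": time; "joints": joint angles; "qd": joint speeds; "joint_torque": joint torques, N m; "tcp_pos": TCP position; "eef_rot": TCP orientation; "contact_force": force on the tool from outside, world axes, zero at the start; "moment": the same for the moment, N m; "gripper_width": finger opening in m.
Only numpy, scipy, OpenCV 4.12 (cv2) and the standard library are available. Lean on these libraries where they do the work, as an engineer would, in place of code of your own. Each camera call takes 0.05 s, during which the arm holds its last target.

## Working session

There is one attempt and no reset: what is moved stays moved. The work goes in short steps, Python scripts to look and compute and a shell command to move; the robot and the scene stay as the last step left them, time stands still between calls to the robot, and variables do not carry over. Pictures are saved under pics/ and viewed, and the job is handed in when it is done.

```bash
mkdir -p pics; python3 - <<'E'
from plant import get_state, optics, order, finder
import cv2
s=get_state();print(s)
for c in("scene","top"):
    im=optics.capture(c);cv2.imwrite(f"pics/{c}0.png",im)
    k=optics.calibration(c);print(c,k)
    for n in("tare_a_top","spool","brass_weight","balance_a"):
        for d in finder.place_of(n,c)[:4]:print(c,n,round(d["conf"],2),d["centre"])
E
```

```text
{'time_s': 0.0, 'joints': array([-4.93846075e+01,  2.05905064e+01,  6.32710595e-01, -2.13137604e-02,
       -7.01368062e+01, -1.65076851e+01]), 'qd': array([-0.03457295,  0.10149371,  0.01119422,  0.01160176, -0.02165578,
        0.09578053]), 'joint_torque': array([-2.27573255e-04, -5.82712948e+01,  2.93055761e+01,  6.99759588e+00,
        6.57204859e-03, -1.75033047e-04]), 'tcp_pos': array([ 0.27548305, -0.61566724,  0.22562135]), 'eef_rot': array([-1.79992327e+02, -9.63963642e-02,  1.14100443e+02]), 'contact_force': array([ 0.3987118 , -0.39840525, -0.39197576]), 'moment': array([-0.03265094, -0.03570535, -0.05035021]), 'gripper_width': 0.08764944554175833}
scene {'intrinsics': array([[383.84022328,   0.        , 281.47728405],
       [  0.        , 383.84022328, 216.14703641],
       [  0.        ,   0.        ,   1.        ]]), 'k1': 0.016540469500000043, 'R': array([[ 0.99559976,  0.09353905, -0.0056184 ],
       [ 0.0430572 , -0.50989234, -0.85915998],
       [-0.08322978,  0.85513756, -0.51167622]]), 't': array([-0.59454492,  0.02543218,  1.05632406])}
scene tare_a_top 0.53 [
[... 215 characters left out ...]
scene balance_a 0.59 [245.4, 283.0]
top {'intrinsics': array([[428.88196292,   0.        , 282.50461341],
       [  0.        , 428.88196292, 203.6588487 ],
       [  0.        ,   0.        ,   1.        ]]), 'k1': 0.035940081096502464, 'R': array([[ 0.00609987, -0.99993956, -0.00914728],
       [-0.99312964, -0.00498883, -0.11691288],
       [ 0.11686018,  0.00979759, -0.99310005]]), 't': array([-0.03417327,  0.60595165,  1.28974027])}
top tare_a_top 0.4 [322.5, 246.0]
top spool 0.75 [381.8, 153.6]
top spool 0.67 [287.9, 259.5]
top spool 0.59 [337.6, 222.9]
top spool 0.44 [284.2, 231.3]
top brass_weight 0.56 [214.4, 235.2]
top balance_a 0.96 [224.4, 242.6]
top balance_a 0.69 [334.6, 229.9]
```

```bash
ls . pics
```

```text
.:
pics

pics:
scene0.png
top0.png
```

View pics/scene0.png

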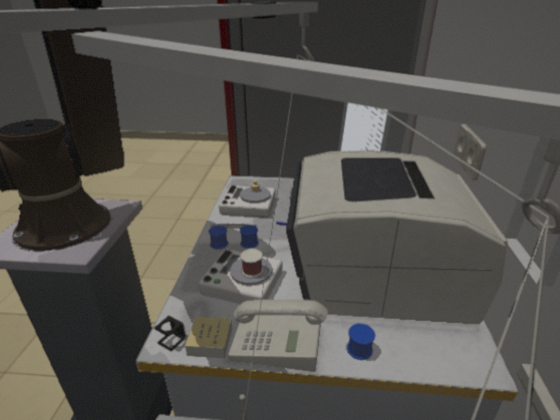

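View pics/top0.png

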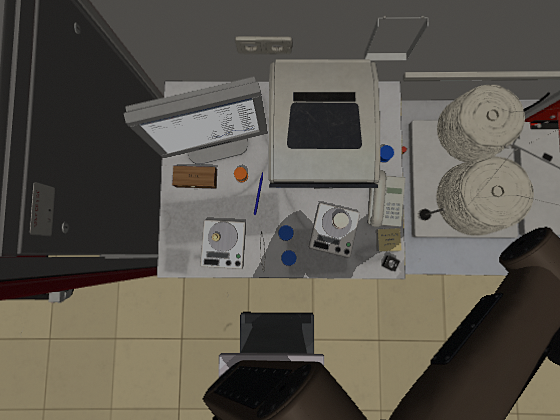

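```bash
python3 - <<'E'
import cv2
im=cv2.imread("pics/top0.png")[170:290,170:400];cv2.imwrite("pics/topcrop.png",cv2.resize(im,None,fx=3.4,fy=3.4,interpolation=cv2.INTER_CUBIC))
E
```

```text
(no output)
```

View pics/topcrop.png

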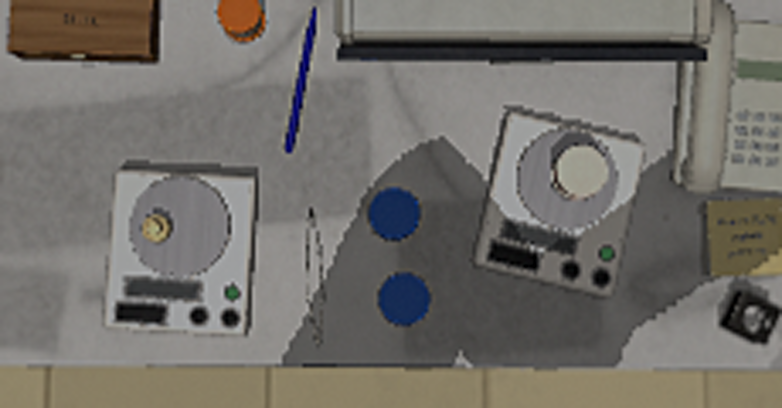

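The right-hand balance, at about (335,230) in the top view, has the off-white and red spool. The left one, at about (225,243), has the brass weight. The other spool candidates, (288,233), (289,258) and (387,153), are blue look-alikes standing on the worktop. So balance_a is the right-hand one. Its bar key is at about (321,245), with the round keys to the right at (338,249) and (347,251). Next I enlarge it to confirm this and fit the pose.

```bash
cat > h.py <<'E'
import numpy as np,cv2
from plant import get_state, optics, order, finder
def proj(c,X):
    k=optics.calibration(c);p=np.atleast_2d(X)@np.array(k["R"]).T+k["t"];s=p[:,:2]/p[:,2:]
    r2=(s**2).sum(1,keepdims=True);s=s*(1+k["k1"]*r2);K=k["intrinsics"]
    return s*[K[0,0],K[1,1]]+[K[0,2],K[1,2]]
def back(c,uv,z):
    from scipy.optimize import fsolve
    return fsolve(lambda q:proj(c,[q[0],q[1],z])[0]-uv,[0.55,0])
def w(own,pose,z):
    x,y,a=pose;own=np.atleast_2d(own)
    return np.c_[x+own[:,0]*np.cos(a)-own[:,1]*np.sin(a),y+own[:,0]*np.sin(a)+own[:,1]*np.cos(a),np.full(len(own),z)]
E
python3 - <<'E'
from h import *
from scipy.optimize import least_squares
im=cv2.imread("pics/top0.png")
f=lambda p:np.array([170+(p[0]+.5)/3.4-.5,170+(p[1]+.5)/3.4-.5])
obs=[((-.056,.030),.040,(513,254)),((-.056,-.022),.04,(571,270)),((-.056,-.05),.04,(601,277)),((.022,0),.044,(567,177))]
def res(p): return np.concatenate([proj("top",w(o,p,z))[0]-f(q) for o,z,q in obs])
r=least_squares(res,[.55,-.1,0.]);print(r.x,res(r.x).round(2))
np.save("pose.npy",r.x)
p=r.x
for c in("top","scene"):
    im=cv2.imread(f"pics/{c}0.png");
    S=6 if c=="top" else 6
    u0,v0=proj(c,w((0,0),p,.03))[0]-[60,45];u0=int(u0);v0=int(v0)
    cr=cv2.resize(im[v0:v0+95,u0:u0+125],None,fx=S,fy=S,interpolation=cv2.INTER_CUBIC)
    def pl(own,z,col):
        q=((proj(c,w(own,p,z))-[u0,v0]+.5)*S).astype(int);cv2.polylines(cr,[q.reshape(-1,1,2)],True,col,1)
    pl([(-.0725,-.065),(.0725,-.065),(.0725,.065),(-.0725,.065)],.034,(0,255,0))
    pl([(-.0635,.009),(-.0485,.009),(-.0485,.051),(-.0635,.051)],.040,(0,0,255))
    t=np.linspace(0,6.28,30)
    pl(np.c_[.022+.045*np.cos(t),.045*np.sin(t)],.044,(255,0,0))
    for y in(-.022,-.05):pl(np.c_[-.056+.0065*np.cos(t),y+.0065*np.sin(t)],.04,(0,255,255))
    cv2.imwrite(f"pics/fit_{c}.png",cr);print(cr.shape,u0,v0)
for z,o in((.04,(-.056,.03)),):print(w(o,p,z))
for c,uv in(("top",(322.5,246)),("scene",(223.1,254.8))):print(back(c,uv,.04))
E
```

```text
[ 0.52833478 -0.19044373 -0.2447426 ] [ 0.18  0.1  -0.21 -0.32 -0.03 -0.06  0.06  0.28]
(570, 750, 3) 274 184
(570, 750, 3) 181 226
[[ 0.48127279 -0.14776857  0.04      ]]
[ 0.47664119 -0.15318515]
[ 0.47869634 -0.14861313]
```

View pics/fit_top.png

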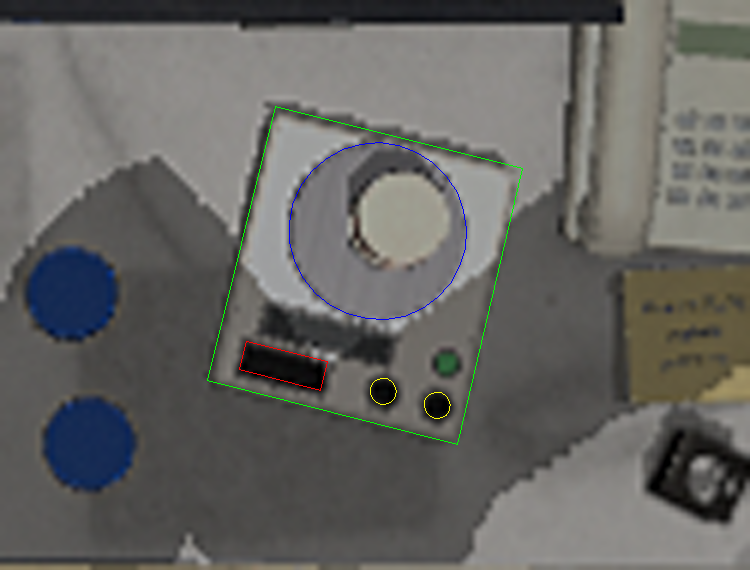

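View pics/fit_scene.png

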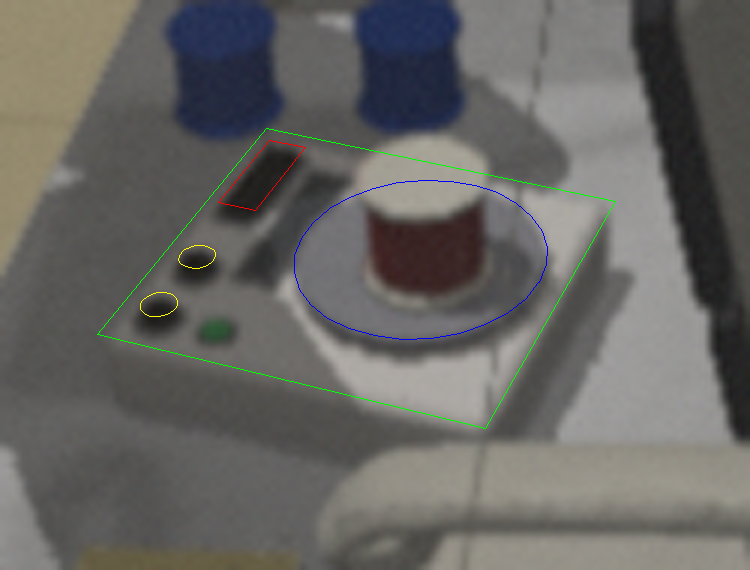

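The overlay confirms it. The red and white spool stands on this balance's pan, and the outlined bar key sits left of the two round keys. The top-view fit is within about 0.3 px, and the scene view is about 1.7 px off (a few mm). I take the key at about (0.480, -0.148), with tool yaw 76°. Now I travel at height and close the fingers on the way.

```bash
python3 -m crank '[{"dx":20,"dy":22,"hand":0},{"dx":34,"dy":38,"hand":0},{"dx":34,"dy":38,"hand":0},{"dx":34,"dy":38,"hand":0},{"dx":34,"dy":38,"hand":0},{"dx":34,"dy":38,"hand":0},{"dx":34,"dy":38,"hand":0},{"dx":34,"dy":38,"hand":0},{"dx":20,"dy":20,"hand":0},{"hand":0}]' 10
```

```text
validation failed for argument at $[0]...
```

```bash
python3 -m crank '[{"dx":20,"dy":22,"dz":0,"wx":0,"wy":0,"wz":0,"hand":0}]' 10; python3 -c "
from plant import get_state;print(get_state()['time_s'])"
```

```text
time_s: 0.62
tcp_pos: [0.2871, -0.5895, 0.2259]
eef_rot: [-180.0, -0.0, 114.0]
contact_force: [0.1, 0.5, 0.1]
gripper_width: 0.0823
0.625
```

```bash
python3 -m crank '[{"dx":36,"dy":40,"dz":0,"wx":0,"wy":0,"wz":0,"hand":0},{"dx":36,"dy":40,"dz":0,"wx":0,"wy":0,"wz":0,"hand":0},{"dx":36,"dy":40,"dz":0,"wx":0,"wy":0,"wz":0,"hand":0},{"dx":36,"dy":40,"dz":0,"wx":0,"wy":0,"wz":0,"hand":0},{"dx":36,"dy":40,"dz":0,"wx":0,"wy":0,"wz":0,"hand":0},{"dx":36,"dy":40,"dz":0,"wx":0,"wy":0,"wz":0,"hand":0},{"dx":36,"dy":40,"dz":0,"wx":0,"wy":0,"wz":0,"hand":0},{"dx":36,"dy":38,"dz":0,"wx":0,"wy":0,"wz":0,"hand":0},{"dx":20,"dy":20,"dz":0,"wx":0,"wy":0,"wz":0,"hand":0},{"dx":0,"dy":0,"dz":0,"wx":0,"wy":0,"wz":0,"hand":0}]' 10
```

```text
time_s: 1.88
tcp_pos: [0.471, -0.168, 0.2268]
eef_rot: [180.0, 0.0, 114.3]
contact_force: [-0.2, -0.4, -0.1]
gripper_width: 0.0004
```

```bash
python3 -m crank '[{"dx":0,"dy":0,"dz":0,"wx":0,"wy":0,"wz":9.5,"hand":0},{"dx":0,"dy":0,"dz":0,"wx":0,"wy":0,"wz":9.5,"hand":0},{"dx":0,"dy":0,"dz":0,"wx":0,"wy":0,"wz":9.5,"hand":0},{"dx":0,"dy":0,"dz":0,"wx":0,"wy":0,"wz":9.5,"hand":0},{"dx":0,"dy":0,"dz":0,"wx":0,"wy":0,"wz":0,"hand":0},{"dx":0,"dy":0,"dz":0,"wx":0,"wy":0,"wz":0,"hand":0}]'
python3 - <<'E'
from h import *
s=get_state();p=s["tcp_pos"];yaw=np.radians(s["eef_rot"][2]);print(s)
d=np.array([.4805,-.148])-p[:2]
print("dx,dy mm",1e3*(d@[np.cos(yaw),np.sin(yaw)]),1e3*(d@[np.sin(yaw),-np.cos(yaw)]))
E
```

```text
time_s: 2.62
tcp_pos: [0.4702, -0.17, 0.2266]
eef_rot: [180.0, 0.0, 76.3]
contact_force: [0.3, -0.2, -0.3]
gripper_width: 0.001
{'time_s': 2.625, 'joints': array([ 2.67613014e+00,  3.88817750e+00, -2.08988295e+01,  1.28798712e-03,
       -6.52094816e+01, -1.06389824e+02]), 'qd': array([ 0.3271642 , -0.09883133,  0.07394063,  0.12371477,  0.04706398,
       -0.76089752]), 'joint_torque': array([ -0.03811791, -33.81227732,  28.20868134,   6.69309363,
        -0.08813397,  -0.05505463]), 'tcp_pos': array([ 0.47016088, -0.17004121,  0.22661566]), 'eef_rot': array([1.79996301e+02, 1.30976918e-04, 7.62868458e+01]), 'contact_force': array([ 0.30703195, -0.20583329, -0.33240693]), 'moment': array([-0.02629109, -0.04268518,  0.00250002]), 'gripper_width': 0.0010068122637941824}
dx,dy mm 23.863920142596974 4.819286695540085
```

```bash
python3 -m crank '[{"dx":24,"dy":5,"dz":20,"wx":0,"wy":0,"wz":0.3,"hand":0},{"dx":0,"dy":0,"dz":40,"wx":0,"wy":0,"wz":0,"hand":0},{"dx":0,"dy":0,"dz":40,"wx":0,"wy":0,"wz":0,"hand":0},{"dx":0,"dy":0,"dz":30,"wx":0,"wy":0,"wz":0,"hand":0},{"dx":0,"dy":0,"dz":0,"wx":0,"wy":0,"wz":0,"hand":0},{"dx":0,"dy":0,"dz":0,"wx":0,"wy":0,"wz":0,"hand":0}]'
python3 - <<'E'
from h import *
print(get_state()["tcp_pos"],get_state()["contact_force"])
a=optics.capture("scene");b=optics.capture("top")
v=np.hstack([cv2.resize(a[200:310,160:310],(400,293),interpolation=cv2.INTER_CUBIC),cv2.resize(b[170:280,270:420],(400,293),interpolation=cv2.INTER_CUBIC)])
cv2.imwrite("pics/above.png",v)
E
```

```text
time_s: 3.38
tcp_pos: [0.4817, -0.1477, 0.0977]
eef_rot: [179.9, 0.0, 75.9]
contact_force: [0.1, 0.4, 0.6]
gripper_width: 0.0007
[ 0.48174639 -0.14774073  0.09768639] [0.08418685 0.41761037 0.59533656]
```

View pics/above.png

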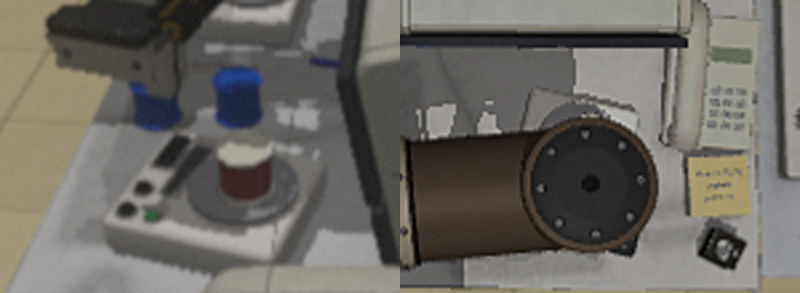

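The shut fingertips hang over the bar key (key at about (175,150) in the left crop, tips at about (170,95)), clear of the spool. I lower them to about 14 mm above the key and check again.

```bash
python3 -m crank '[{"dx":0,"dy":0,"dz":20,"wx":0,"wy":0,"wz":0,"hand":0},{"dx":0,"dy":0,"dz":18,"wx":0,"wy":0,"wz":0,"hand":0},{"dx":0,"dy":0,"dz":6,"wx":0,"wy":0,"wz":0,"hand":0},{"dx":0,"dy":0,"dz":0,"wx":0,"wy":0,"wz":0,"hand":0},{"dx":0,"dy":0,"dz":0,"wx":0,"wy":0,"wz":0,"hand":0}]'
python3 - <<'E'
from h import *
p=np.load("pose.npy");t=get_state();print(t["tcp_pos"],t["contact_force"])
a=optics.capture("scene");S=8
cr=cv2.resize(a[230:300,185:285],None,fx=S,fy=S,interpolation=cv2.INTER_CUBIC)
x,y,z=t["tcp_pos"]
for q,col in(((x,y,z),(0,255,255)),((x,y,.04),(0,0,255))):
    u=((proj("scene",q)[0]-[185,230]+.5)*S).astype(int);cv2.circle(cr,tuple(int(i) for i in u),3,col,-1)
cv2.imwrite("pics/near.png",cr)
E
```

```text
time_s: 4.1
tcp_pos: [0.4816, -0.1476, 0.0535]
eef_rot: [179.9, -0.0, 75.8]
contact_force: [0.4, -0.3, 0.3]
gripper_width: 0.0007
[ 0.48162025 -0.14756699  0.05346721] [ 0.40159452 -0.28400908  0.30303441]
```

View pics/near.png

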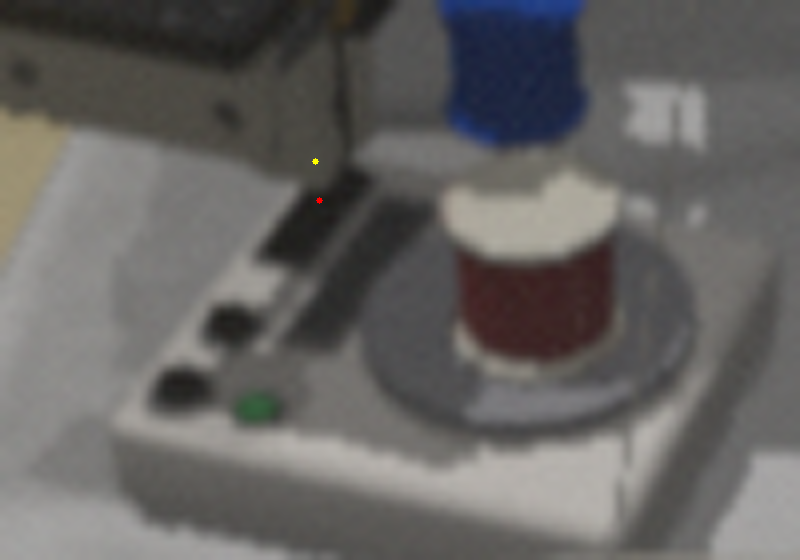

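The tips (lower end at about (315,170)) are in line over the bar key (about (315,215)), and the small offset matches the camera bias. Next come small downward steps while watching the force.

```bash
python3 -m crank '[{"dx":0,"dy":0,"dz":6,"wx":0,"wy":0,"wz":0,"hand":0},{"dx":0,"dy":0,"dz":5,"wx":0,"wy":0,"wz":0,"hand":0},{"dx":0,"dy":0,"dz":0,"wx":0,"wy":0,"wz":0,"hand":0},{"dx":0,"dy":0,"dz":0,"wx":0,"wy":0,"wz":0,"hand":0}]'
```

```text
time_s: 4.65
tcp_pos: [0.4809, -0.1476, 0.0415]
eef_rot: [-180.0, 0.0, 75.8]
contact_force: [-0.1, 0.5, 0.6]
gripper_width: 0.0006
```

```bash
python3 -m crank '[{"dx":0,"dy":0,"dz":1.5,"wx":0,"wy":0,"wz":0,"hand":0},{"dx":0,"dy":0,"dz":0,"wx":0,"wy":0,"wz":0,"hand":0}]'; python3 -m crank '[{"dx":0,"dy":0,"dz":1,"wx":0,"wy":0,"wz":0,"hand":0},{"dx":0,"dy":0,"dz":0,"wx":0,"wy":0,"wz":0,"hand":0}]'; python3 -m crank '[{"dx":0,"dy":0,"dz":1,"wx":0,"wy":0,"wz":0,"hand":0},{"dx":0,"dy":0,"dz":0,"wx":0,"wy":0,"wz":0,"hand":0}]'
```

```text
time_s: 4.9
tcp_pos: [0.4811, -0.1476, 0.0402]
eef_rot: [180.0, -0.0, 75.8]
contact_force: [0.2, -0.1, 1.2]
gripper_width: 0.0006
time_s: 5.15
tcp_pos: [0.4811, -0.1475, 0.0392]
eef_rot: [180.0, -0.0, 75.8]
contact_force: [0.2, 0.2, 2.6]
gripper_width: 0.0005
time_s: 5.4
tcp_pos: [0.4811, -0.1476, 0.0381]
eef_rot: [180.0, -0.0, 75.8]
contact_force: [0.0, 0.4, 3.4]
gripper_width: 0.0004
```

```bash
python3 -m crank '[{"dx":0,"dy":0,"dz":1,"wx":0,"wy":0,"wz":0,"hand":0},{"dx":0,"dy":0,"dz":0,"wx":0,"wy":0,"wz":0,"hand":0}]'; python3 -m crank '[{"dx":0,"dy":0,"dz":0.8,"wx":0,"wy":0,"wz":0,"hand":0},{"dx":0,"dy":0,"dz":0,"wx":0,"wy":0,"wz":0,"hand":0}]'
```

```text
time_s: 5.65
tcp_pos: [0.4811, -0.1475, 0.0371]
eef_rot: [180.0, -0.0, 75.8]
contact_force: [-0.2, -0.7, 4.2]
gripper_width: 0.0003
time_s: 5.9
tcp_pos: [0.4811, -0.1476, 0.0363]
eef_rot: [180.0, -0.0, 75.8]
contact_force: [0.4, 0.2, 3.9]
gripper_width: 0.0003
```

```bash
python3 -m crank '[{"dx":0,"dy":0,"dz":0.4,"wx":0,"wy":0,"wz":0,"hand":0},{"dx":0,"dy":0,"dz":0,"wx":0,"wy":0,"wz":0,"hand":0}]'
```

```text
time_s: 6.15
tcp_pos: [0.4811, -0.1476, 0.0362]
eef_rot: [180.0, -0.0, 75.8]
contact_force: [0.3, 0.3, 8.2]
gripper_width: 0.0008
```

```bash
python3 -m crank '[{"dx":0,"dy":0,"dz":0.4,"wx":0,"wy":0,"wz":0,"hand":0},{"dx":0,"dy":0,"dz":0,"wx":0,"wy":0,"wz":0,"hand":0}]'
```

```text
time_s: 6.4
tcp_pos: [0.4812, -0.1476, 0.0361]
eef_rot: [180.0, -0.0, 75.8]
contact_force: [-1.9, 1.7, 11.1]
gripper_width: -0.0
```

The force jumped from 4 to 11 N while the tip stopped at z = 0.036, so the key is on its stop. I go straight up now.

```bash
python3 -m crank '[{"dx":0,"dy":0,"dz":-2,"wx":0,"wy":0,"wz":0,"hand":0},{"dx":0,"dy":0,"dz":-4,"wx":0,"wy":0,"wz":0,"hand":0},{"dx":0,"dy":0,"dz":-10,"wx":0,"wy":0,"wz":0,"hand":0},{"dx":0,"dy":0,"dz":-30,"wx":0,"wy":0,"wz":0,"hand":0},{"dx":0,"dy":0,"dz":-45,"wx":0,"wy":0,"wz":0,"hand":0},{"dx":0,"dy":0,"dz":-50,"wx":0,"wy":0,"wz":0,"hand":0},{"dx":0,"dy":0,"dz":-45,"wx":0,"wy":0,"wz":0,"hand":0},{"dx":0,"dy":0,"dz":0,"wx":0,"wy":0,"wz":0,"hand":0}]'
```

```text
time_s: 7.4
tcp_pos: [0.4825, -0.1477, 0.2255]
eef_rot: [179.6, -0.1, 75.8]
contact_force: [-0.2, 0.1, -1.0]
gripper_width: 0.0008
```

```bash
python3 -m crank '[{"dx":-40,"dy":-10,"dz":0,"wx":0,"wy":0,"wz":0,"hand":0},{"dx":-50,"dy":-15,"dz":0,"wx":0,"wy":0,"wz":0,"hand":0},{"dx":-50,"dy":-15,"dz":0,"wx":0,"wy":0,"wz":0,"hand":0},{"dx":-50,"dy":-15,"dz":0,"wx":0,"wy":0,"wz":0,"hand":0},{"dx":-40,"dy":-15,"dz":0,"wx":0,"wy":0,"wz":0,"hand":0},{"dx":0,"dy":0,"dz":0,"wx":0,"wy":0,"wz":0,"hand":0},{"dx":0,"dy":0,"dz":0,"wx":0,"wy":0,"wz":0,"hand":0}]'
python3 - <<'E'
from h import *
print(get_state()["contact_force"])
out=[]
for c in("scene","top"):
    a=optics.capture(c);b=cv2.imread(f"pics/{c}0.png")
    r=(slice(190,300),slice(170,310)) if c=="scene" else (slice(180,290),slice(190,330))
    r=(slice(190,300),slice(170,310)) if c=="scene" else (slice(180,290),slice(270,410))
    out.append(np.hstack([cv2.resize(i[r],(380,298),interpolation=cv2.INTER_CUBIC) for i in(b,a)]))
cv2.imwrite("pics/after.png",np.vstack(out))
E
```

```text
time_s: 8.28
tcp_pos: [0.3561, -0.3531, 0.2209]
eef_rot: [-179.9, -0.0, 75.7]
contact_force: [-0.4, 0.1, -0.1]
gripper_width: 0.0005
[-0.35659885  0.10684196 -0.09548818]
```

View pics/after.png

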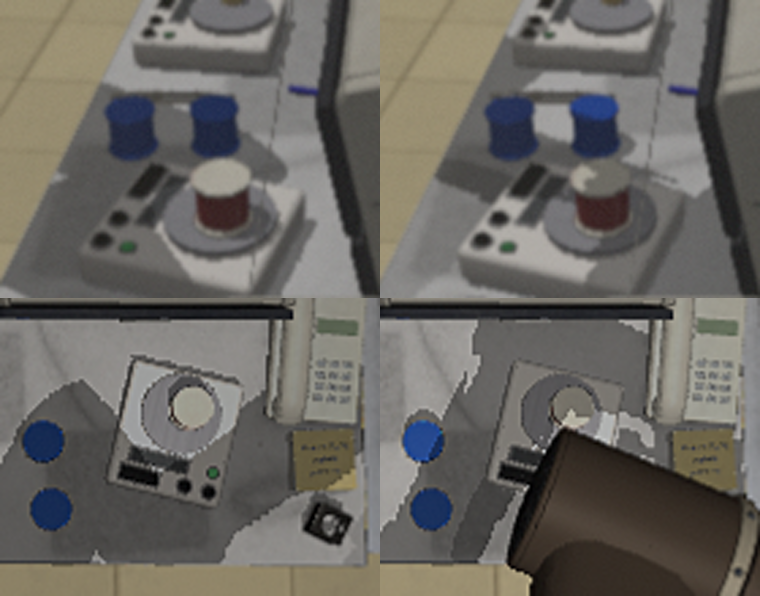

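Before (left) and after (right): the balances, the red and white spool (about (222,190) and (602,190)) and the blue spools are in the same places. The bar key is up and the wrist force is near zero.

```bash
python3 -c "
from plant import order;print(order.close_job())"
```

```text
the job is handed in; nothing more can be done
None
```

I pressed the long bar key of the right-hand balance (balance_a, with the red and white spool on its pan) fully down with the shut fingertips, then let it up. I withdrew and handed the job in after about 8.4 s; the hand-in gave no verdict.

- **Press:** The tips met the key at z ≈ 0.040 and stopped at z ≈ 0.036. There the force rose from 4 to 11 N with almost no further motion, so the key was on its stop.
- **After withdrawing:** The wrist force was back near zero. The before and after pictures show balance_a, the spool and the blue look-alikes unmoved, and the bar key looks up. What shows of the other balance also looks unmoved.
- **Not checked:** In the last top view the arm covered part of balance_a and the area of the pick glass, so the pick glass was not checked. I did not compare the tweezers, the weight case or the whole brass weight either; the arm never went near them.
- **Disagreement:** The scene camera was about 1.7 px (a few mm) off the pose fitted in the top view. I took that as calibration error, and the contact height fitted it.

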